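# Reassemble the coolers on two repaired circuit boards

## Task

Refit the coolers on the two repaired circuit boards: on the board with the large chip stack the large copper plate, then the large finned heat sink, then the fan on top; on the board with the small chip stack the small copper plate, then the small pin heat sink. Each part must lie flat and right way up, centred over its chip and with its sides square to the board. Leave the flux bottle and the screw jar standing where they are.

Things in the scene. Friction and masses are not known exactly. Their poses are not given: they have to be found in the camera images.
- main_board: Green circuit board with the LARGE chip (40 x 40 mm, steel lid, board centre). Board 110 (x) x 100 (y) mm, fixed in a low black holder; its top is 16 mm, the flat chip top 21 mm above the bench. Parts up to 10 mm high stand only in the corners (over 39 mm off centre in x and 29 mm in y); the rest is under 2 mm high. Origin: on the bench under the chip's centre, z up, x and y along its sides.
- driver_board: Green circuit board with the SMALL chip (18 x 18 mm, black with a steel lid, at the board's centre). Otherwise the same as main_board: 110 x 100 mm, fixed, top face 16 mm and chip top 21 mm above the bench, tall parts only in the corners. Origin: on the bench under the centre of the chip, z up.
- large_plate: Large plain copper plate, 44 x 44 x 8 mm thick, loose, flat on the bench. 0.08 to 0.17 kg. Origin: centre of its underside, z up, x and y parallel to its sides.
- small_plate: Small plain copper plate, 24 x 24 x 8 mm thick, loose, flat on the bench. 0.03 to 0.06 kg. Origin: centre of its underside, z up, x and y parallel to its sides.
- large_sink: Large aluminium heat sink with nine straight upright fins, 50 x 50 mm, 28 mm high overall, fins up and running along x; any two opposite sides can be gripped. Loose, 0.08 to 0.15 kg. Origin: centre of its underside, z up, x and y parallel to its sides.
- small_sink: Small aluminium heat sink with a 5 x 5 field of upright pins, 30 x 30 mm, 22 mm high overall, pins up; any two opposite sides can be gripped. Loose, 0.02 to 0.04 kg. Origin: centre of its underside, z up, x and y parallel to its sides.
- fan: Square black cooling fan, 50 x 50 mm, 15 mm thick, round grey hub and blades inside a stiff square frame, lying flat; any two opposite sides can be gripped. Loose, 0.03 to 0.06 kg. Origin: centre of its underside, z up, x and y parallel to its sides.
- flux_bottle: Bystander: small amber bottle with a black cap, 28 mm across, 62 mm high, standing upright, loose. Origin: centre of its underside, z up.
- screw_jar: Bystander: squat glass jar with a steel cap, 42 mm across, 45 mm high, standing upright, loose. Origin: centre of its underside, z up.

How it is judged:
At the end, for the whole second after the job is handed in: From the chip up, main_board: large plate, large sink, fan; driver_board: small plate, small sink. Each seated (height within 3 mm), tilt under 0.1 rad, right way up, centre within 10 mm (main) or 8 mm (driver) of the chip's, sides within 0.2 rad of square to the board, at rest, released (horizontal distance between each of large_plate, large_sink, fan and main_board below 0.01 m and z of large_plate in the frame of main_board between 0.018 and 0.024 m and angle between each of large_plate, large_sink, fan, small_plate, small_sink's own z axis and vertical below 0.1 rad and (angle between the x axis of large_plate and the x axis of main_board, either way round below 0.2 rad or angle between the x axis of large_plate and the y axis of main_board, either way round below 0.2 rad) and linear speed of each of large_plate, large_sink, fan, small_plate, small_sink below 0.02 m/s and z of large_sink in the frame of main_board between 0.026 and 0.032 m and (angle between the x axis of large_sink and the x axis of main_board, either way round below 0.2 rad or angle between the x axis of large_sink and the y axis of main_board, either way round below 0.2 rad) and z of fan in the frame of main_board between 0.054 and 0.06 m and (angle between the x axis of fan and the x axis of main_board, either way round below 0.2 rad or angle between the x axis of fan and the y axis of main_board, either way round below 0.2 rad) and horizontal distance between each of small_plate, small_sink and driver_board below 0.008 m and z of small_plate in the frame of driver_board between 0.018 and 0.024 m and (angle between the x axis of small_plate and the x axis of driver_board, either way round below 0.2 rad or angle between the x axis of small_plate and the y axis of driver_board, either way round below 0.2 rad) and z of small_sink in the frame of driver_board between 0.026 and 0.032 m and (angle between the x axis of small_sink and the x axis of driver_board, either way round below 0.2 rad or angle between the x axis of small_sink and the y axis of driver_board, either way round below 0.2 rad)); the robot touches nothing.
It fails at once if the flux bottle is tipped by more than 0.5 rad or moved more than 30 mm (distance of flux_bottle from where it was at the start of the episode above 0.03 m or angle between flux_bottle's own z axis and vertical above 0.5 rad).
It fails at once if the screw jar is tipped by more than 0.5 rad or moved more than 30 mm (distance of screw_jar from where it was at the start of the episode above 0.03 m or angle between screw_jar's own z axis and vertical above 0.5 rad).
It also fails if it takes over 144 s, if anything falls off the work surface, if the arm or the gripper's body presses on something with over 40 N, if the wrist force passes 120 N, or if a joint passes its speed limit or range.

## Robot

A 6-joint arm with a two-finger parallel gripper is mounted at the origin on the work surface. World frame = base frame: x ahead of the robot, y to its left, z up, the work surface at z = 0. Lengths are in m, angles in rad, forces in N, time in s.
With the tool pointing down it reaches from about 0.35 to 0.975 m from the base axis. Payload 4.9 kg.
Tool frame: the origin (TCP) lies on the centre line of the jaws, within the pads' length; the fingertips stand 14 mm ahead of it and the grasp point (between the pads) lies 5 mm behind it; z points along the fingers, y is the line along which they close (so a half turn about z gives the same grasp; the last joint's range is limited). The gripper opens to 85 mm and grips with 20 to 120 N. Pads are 22 mm wide; open, the fingers measure 114 mm over their backs; the gripper's body (76 mm by 85 mm) begins 54 mm behind the grasp point. The pads swing forward as they close: fully open they stand 13 mm farther back than shut.
Start: joints at [-1.389, 0.053, 1.613, -0, 1.476, -0.119], TCP at [0.185, -0.597, 0.245] pointing down, gripper open.
Joint ranges: [-3.01, 3.01], [-1.01, 2.22], [0.06, 2.58], [-1.02, 4.17], [0.09, 2.62], [-3.14, 3.14]. Speed limits (rad/s): [2.57, 2.57, 3.14, 3.14, 3.14, 3.14].

## Interface

Orientations are given as a unit quaternion [w, x, y, z].
In Python, from plant import * gives the robot as it stands.
- The arm moves only by the tool send_rows, never from a script. Its argument "steps" is a list of rows, each an object with "translation": the shift along the tool's x, y, z in cm, a list of three; "delta_rot": the turn, a rotation vector about the tool's x, y, z in rad, a list of three; "jaw": the finger opening in cm, from 0 to 8.54. In form: [{"translation": [dx, dy, dz], "delta_rot": [rx, ry, rz], "jaw": jaw}, ...]. A call has exactly 8 rows; each row is the pose to reach, as a shift and turn from the pose commanded when the call began, along the tool's axes at that moment; what a row does not reach only later rows make up. A row lasts 1/10 s, in which the tool goes at most 50 mm and 8.59 degrees, less where a joint would pass 70% of its speed; a pose out of reach is approached as far as the arm can. A call with a gripper value outside its range is refused whole. The fingers move at their own pace and stop on an object; the grip force is fixed at half the most. Time passes only in rows, so rows that repeat a pose let the fingers close, or fill a call up. It gives the time, the measured TCP pose, the force, the opening and the grip force at its end, in the units of the state.
- state(): the state, without advancing time (a new reading comes with each control period).
- grab_frame(name): name is "side" or "top" or "wrist"; returns a dict with "pixels" (400x640x3 uint8, blue, green, red), "range_z" (400x640 float32, m along the optical axis (not along the pixel's ray), 0 where there is no reading), "fx", "fy", "cx", "cy" (pixels), "rvec" (rotation vector, rad) and "tvec" (3), from world to camera coordinates, as OpenCV has them. Camera axes: x right, y down, z forward; pixel columns grow to the right and rows downward; lengths in m; the calibration is good to about 2 mm. A picture is of the moment at which its call begins.
- job_done(): hands the job in; it is judged then, once.
The state is a dict: "time": time; "joint_pos": joint angles; "joint_vel": joint speeds; "joint_efforts": joint torques, N m; "tool_pos": TCP position; "tool_rot": TCP orientation; "contact_force": force on the tool from outside, world axes, zero at the start; "ft_torque": the same for the moment, N m; "gripper_width": opening from 0.0 (shut) to 1.0 (fully open); "grasp_force": force on a finger pad.
Only numpy, scipy, OpenCV 4.12 (cv2) and the standard library are available. Lean on these libraries where they do the work, as an engineer would, in place of code of your own. Each camera call takes 0.05 s, during which the arm holds its last target. There are 200 camera calls.

## Working session

There is one attempt and no reset: what is moved stays moved. The work goes in short steps, Python scripts to look and compute and a tool call to move; the robot and the scene stay as the last step left them, time stands still between calls to the robot, and variables do not carry over. Pictures are saved under pics/ and viewed, at most 14 in all, crops included, and the job is handed in when it is done.

Besides the shell and the picture viewer there is one more tool, called after "Call:" as name([rows], argument=value, ...), one row to a line, values as JSON. send_rows: Moves the arm, as the interface text tells. Its arguments: {"type":"object","properties":{"steps":{"type":"array","items":{"type":"object","properties":{"translation":{"type":"array","items":{"type":"number"}},"delta_rot":{"type":"array","items":{"type":"number"}},"jaw":{"type":"number"}}}}},"required":["steps"]}

```bash
ls; mkdir -p pics
cat > h.py <<'E'
import numpy as np,cv2
from scipy.spatial.transform import Rotation as R
from plant import *
def cloud(f):
    z=f["range_z"].astype(float);v,u=np.indices(z.shape)
    p=np.stack([(u-f["cx"])/f["fx"]*z,(v-f["cy"])/f["fy"]*z,z],-1)
    M=cv2.Rodrigues(np.array(f["rvec"],float))[0]
    w=(p-np.array(f["tvec"]).reshape(3))@M
    w[z==0]=np.nan
    return w
def tool():
    s=state();q=s["tool_rot"]
    return np.array(s["tool_pos"]),R.from_quat([q[1],q[2],q[3],q[0]])
E
python3 - <<'E'
from h import *
f=grab_frame("top");cv2.imwrite("pics/top.png",f["pixels"])
w=cloud(f);np.savez("top.npz",w=w,p=f["pixels"])
print(f["fx"],f["tvec"],f["rvec"],w[200,320],w[20,20],w[380,620])
s=state();print(s["tool_pos"],s["tool_rot"],s["gripper_width"])
print(tool()[1].as_matrix().round(3))
E
```

```text
pics
481.94000409305636 [0.02414915 0.56004703 0.97689197] [ 2.14790245 -2.06311016  0.23222134] [0.58081797 0.03836656 0.00392338] [ 1.48202715  1.32991236 -0.74777195] [ 0.21616023 -0.61327799 -0.00219108]
[ 0.18509052 -0.59634632  0.24406477] [-1.03310224e-03  9.88707617e-01  1.49853859e-01 -3.17866385e-05] 1.0005839371218328
[[ 0.955  0.296 -0.   ]
 [ 0.296 -0.955  0.002]
 [ 0.    -0.002 -1.   ]]
```

View pics/top.png

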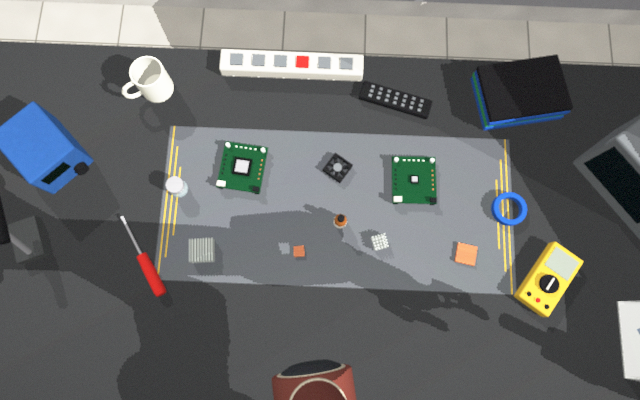

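The top view shows the main board at (243,167), driver board (415,180), fan (338,167), bottle (341,220), small sink (380,242), large plate (466,254), large sink (201,250), small plate (299,251), jar (176,187), and an unknown grey thing at (284,248).

Run:
```python
from h import *
d=np.load("top.npz");w=d["w"];p=d["p"]
m=(w[...,2]>0.004)&(w[...,2]<0.12)
m[:128]=0;m[292:]=0;m[:,:160]=0;m[:,508:]=0
n,l,st,c=cv2.connectedComponentsWithStats(m.astype(np.uint8),connectivity=4)
for i in range(1,n):
    if st[i,4]<30: continue
    P=w[l==i];z=np.percentile(P[:,2],[50,95])
    T=P[P[:,2]>z[1]-0.006] 
    for nm,Q in(("all",P),("top",T)):
        r=cv2.minAreaRect((Q[:,:2]*1000).astype(np.float32))
        print(c[i].round(),nm,len(Q),np.round(r[0],1),np.round(r[1],1),round(r[2],1),(z*1000).round(1))
print("grey",w[246:251,282:287,2].mean(), "bench",np.nanmedian(w[270:285,300:400,2]))
a=p[130:290,165:505];cv2.imwrite("pics/z.png",cv2.resize(a,None,fx=2.35,fy=2.35,interpolation=cv2.INTER_CUBIC))
```

```text
[242. 167.] all 2073 [653.8 221.6] [106.5 119.2] 84.2 [17.7 24.7]
[242. 167.] top 745 [649.3 218.6] [ 99.  110.6] 84.2 [17.7 24.7]
[338. 167.] all 429 [ 6.629e+02 -6.000e-01] [55.3 60. ] 56.5 [12.8 18.7]
[338. 167.] top 221 [658.9   1.2] [50.6 51.6] 55.8 [12.8 18.7]
[414. 179.] all 2094 [ 638.4 -175.9] [115.9 105.8] 1.2 [17.  23.4]
[414. 179.] top 899 [ 635.8 -173.6] [109.2  99.9] 2.2 [17.  23.4]
[177. 186.] all 361 [598.8 368. ] [57.2 43.3] 59.7 [44.6 48.8]
[177. 186.] top 212 [595.  361.4] [36.9 35.4] 48.0 [44.6 48.8]
[499. 208.] all 284 [ 580.9 -368.7] [35.  78.3] 86.3 [18.8 22.4]
[499. 208.] top 200 [ 578.2 -366.5] [30.9 71.7] 87.2 [18.8 22.4]
[340. 221.] all 161 [530.5  -8.6] [25.9 31.5] 1.9 [40.6 64.8]
[340. 221.] top 40 [530.8  -7.8] [13.4 13.4] 50.3 [40.6 64.8]
[380. 241.] all 193 [492.  -97.7] [40.8 34.3] 21.9 [ 9.9 24. ]
[380. 241.] top 64 [490.6 -98. ] [29.5 30.6] 18.9 [ 9.9 24. ]
[202. 250.] all 602 [458.2 296.6] [59.6 57.7] 5.3 [24.2 31. ]
[202. 250.] top 277 [455.3 293. ] [50.1 49.1] 5.7 [24.2 31. ]
[466. 253.] all 406 [ 473.  -289.9] [50.1 47.9] 78.3 [ 8.4 11.9]
[466. 253.] top 358 [ 471.7 -290.3] [44.6 44.2] 79.4 [ 8.4 11.9]
[299. 251.] all 127 [463.4  80.7] [29.  26.8] 2.9 [ 8.3 12. ]
[299. 251.] top 105 [461.6  80.3] [24.7 28. ] 87.0 [ 8.3 12. ]
[162. 286.] all 64 [377.5 372.2] [32.2 10.5] 11.2 [19.9 26.7]
[162. 286.] top 29 [373.9 371.4] [23.8  8.8] 5.4 [19.9 26.7]
grey 0.0019005953855847945 bench 0.0015673067484160317
```

View pics/z.png

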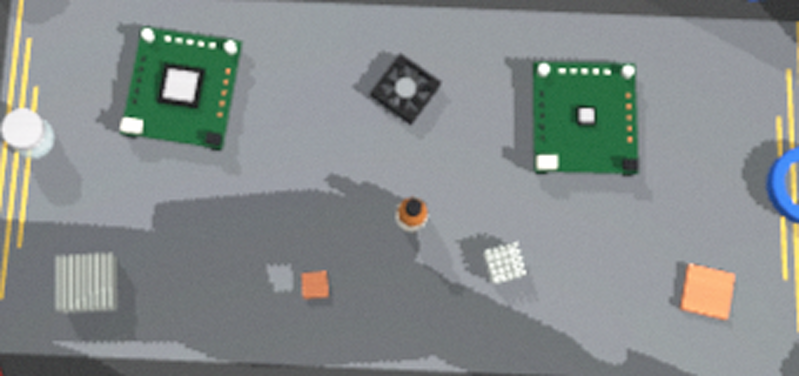

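The grey patch is just a sunlit gap (height ≈ 0); all poses fit their sizes. I'm going above the large plate first.

```bash
cat >> h.py <<'E'
def plan(x,y,z,phi):
    """mm, deg: delta in tool frame (cm, rad) to put TCP at xyz, pointing down, jaws closing along phi (mod 180)"""
    t,r=tool();c=r.as_matrix()[:2,1];cur=np.degrees(np.arctan2(c[1],c[0]))
    phi=cur+(phi-cur+90)%180-90;a=np.radians(phi)
    Y=np.array([np.cos(a),np.sin(a),0]);Z=np.array([0,0,-1.]);M=np.stack([np.cross(Y,Z),Y,Z],1)
    d=r.inv().apply(np.array([x,y,z])/1000-t)*100
    print("cur",(t*1000).round(1),round(cur,1),"-> trans",d.round(2),"rot",(r.inv()*R.from_matrix(M)).as_rotvec().round(3))
def rects(name,zlo,zhi,box,save=None):
    """minAreaRects of blobs with zlo<z<zhi (mm) inside world box"""
    f=grab_frame(name);w=cloud(f)*1000
    if save: cv2.imwrite(save,f["pixels"])
    m=(w[...,2]>zlo)&(w[...,2]<zhi)&(w[...,0]>box[0])&(w[...,0]<box[1])&(w[...,1]>box[2])&(w[...,1]<box[3])
    n,l,st,c=cv2.connectedComponentsWithStats(m.astype(np.uint8),connectivity=4)
    for i in range(1,n):
        if st[i,4]<40: continue
        P=w[l==i];r=cv2.minAreaRect(P[:,:2].astype(np.float32))
        print(name,c[i].round(),st[i,4],"ctr",np.round(r[0],1),"size",np.round(r[1],1),"ang",round(r[2],1),"z",np.percentile(P[:,2],[5,50,95]).round(1),"mean",P[:,:2].mean(0).round(1))
    return f,w
E
python3 - <<'E'
from h import *
plan(472,-290,200,79.4)
f=grab_frame("top");p=f["pixels"];M=cv2.Rodrigues(np.array(f["rvec"],float))[0];t=np.array(f["tvec"]).reshape(3)
C=-M.T@t
for n,(u0,v0) in dict(main=(243,167),drv=(415,180)).items():
    s=p[v0-10:v0+11,u0-10:u0+11].min(2)>150
    v,u=np.nonzero(s);u=u.mean()+u0-10;v=v.mean()+v0-10
    d=M.T@np.array([(u-f["cx"])/f["fx"],(v-f["cy"])/f["fy"],1])
    print(n,s.sum(),(u,v),((C+d*(0.021-C[2])/d[2])*1000).round(1))
E
```

```text
cur [ 185.1 -596.3  244.1] -72.8 -> trans [ 36.48 -20.75   4.46] rot [-0.002  0.     0.486]
main 164 (np.float64(241.3780487804878), np.float64(165.78658536585365)) [649.5 220.5  21. ]
drv 35 (np.float64(414.42857142857144), np.float64(178.57142857142858)) [ 635.5 -173.8   21. ]
```

Call:
send_rows([
  {"translation": [4.6, -2.6, 0.6], "delta_rot": [0, 0, 0.06], "jaw": 6.5},
  {"translation": [9.1, -5.2, 1.1], "delta_rot": [0, 0, 0.12], "jaw": 6.5},
  {"translation": [13.7, -7.8, 1.7], "delta_rot": [0, 0, 0.18], "jaw": 6.5},
  {"translation": [18.2, -10.4, 2.2], "delta_rot": [0, 0, 0.24], "jaw": 6.5},
  {"translation": [22.8, -13, 2.8], "delta_rot": [0, 0, 0.3], "jaw": 6.5},
  {"translation": [27.4, -15.6, 3.3], "delta_rot": [0, 0, 0.36], "jaw": 6.5},
  {"translation": [31.9, -18.2, 3.9], "delta_rot": [0, 0, 0.42], "jaw": 6.5},
  {"translation": [36.5, -20.75, 4.45], "delta_rot": [0, 0, 0.486], "jaw": 6.5},
])

```text
time: 0.9
tool_pos: [0.4579, -0.3047, 0.2026]
tool_rot: [-0.0, 0.996, -0.094, -0.0]
contact_force: [0.2, -0.1, -0.3]
gripper_width: 0.76
grasp_force: 0.0
```

Run:
```python
from h import *
f,w=rects("wrist",5,14,(400,550,-380,-200),"pics/w1.png")
rects("top",5,14,(400,550,-380,-200))
print(state()["gripper_width"])
plan(472,-290,100,79.4)
# fingertip extents from wrist depth, in tool frame
t,r=tool();q=r.inv().apply((w/1000-t).reshape(-1,3)).reshape(w.shape)*1000
m=(w[...,2]>100)
print(m.sum(), np.nanpercentile(q[m],[1,50,99],axis=0).round(1) if m.any() else "")
```

```text
wrist [305. 174.] 1685 ctr [ 469.3 -290.7] size [43.3 43.6] ang 79.5 z [ 7.7  9.  10.2] mean [ 469.8 -291. ]
top [466. 253.] 394 ctr [ 472.7 -290.5] size [44.8 46.2] ang 79.9 z [ 5.8  8.7 11.6] mean [ 471.7 -290.2]
0.7624809864935528
cur [ 459.4 -301.9  201.7] -100.3 -> trans [ 1.04 -1.37 10.17] rot [-0.003  0.001  0.006]
44177 [[-10.9 -61.2 -84.3]
 [ 10.3   3.4 -63. ]
 [ 18.8  68.3  -2. ]]
```

View pics/w1.png

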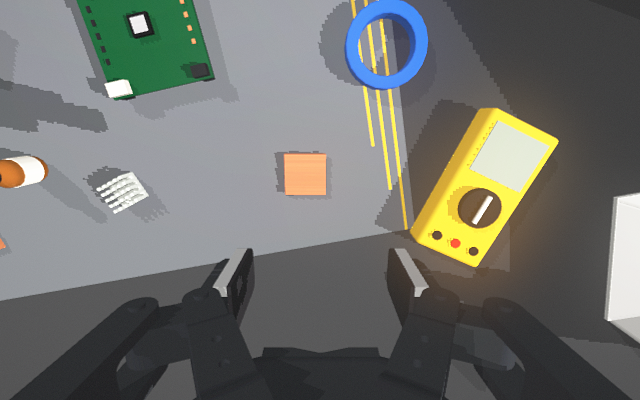

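Call:
send_rows([
  {"translation": [0.5, -0.7, 4], "delta_rot": [0, 0, 0.003], "jaw": 5.4},
  {"translation": [0.9, -1.3, 8], "delta_rot": [0, 0, 0.006], "jaw": 5.4},
  {"translation": [0.9, -1.3, 12], "delta_rot": [0, 0, 0.006], "jaw": 5.4},
  {"translation": [0.9, -1.3, 13], "delta_rot": [0, 0, 0.006], "jaw": 5.4},
  {"translation": [0.9, -1.3, 13], "delta_rot": [0, 0, 0.006], "jaw": 5.4},
  {"translation": [0.9, -1.3, 13], "delta_rot": [0, 0, 0.006], "jaw": 5.4},
  {"translation": [0.9, -1.3, 13], "delta_rot": [0, 0, 0.006], "jaw": 5.4},
  {"translation": [0.9, -1.3, 13], "delta_rot": [0, 0, 0.006], "jaw": 5.4},
])

```text
time: 1.8
tool_pos: [0.4695, -0.2967, 0.0756]
tool_rot: [0.001, 0.995, -0.096, 0.002]
contact_force: [0.8, 0.6, -0.0]
gripper_width: 0.631
grasp_force: 0.0
```

Run:
```python
from h import *
f,w=rects("wrist",5,14,(400,550,-380,-200))
plan(471,-290.5,70,79.5);print(state()["gripper_width"])
t,r=tool();q=r.inv().apply((w/1000-t).reshape(-1,3)).reshape(w.shape)*1000
m=(w[...,2]>30)&(abs(q[...,0])<13)&(abs(q[...,1])<50)
Q=q[m];print(len(Q),np.percentile(Q[:,2],[50,90,97,99.5]).round(1))
for lo in range(-30,20,4):
    k=(Q[:,2]>=lo)&(Q[:,2]<lo+4)
    if k.any(): print(lo,k.sum(),Q[k,1].min().round(1),Q[k,1].max().round(1),abs(Q[k,1]).min().round(1))
```

```text
wrist [413.  85.] 105 ctr [ 543.5 -370.2] size [21.4  2.1] ang 58.5 z [ 5.4  9.4 13.7] mean [ 544.4 -368.4]
wrist [311. 224.] 4064 ctr [ 469.1 -290.8] size [44.  44.7] ang 79.4 z [7.8 8.9 9.9] mean [ 470.3 -291.1]
cur [ 469.3 -296.4   75.2] -101.0 -> trans [ 0.06 -0.62  0.52] rot [ 0.002 -0.003 -0.008]
0.6338900193488536
18647 [-46.5 -14.6  -1.4   5.7]
-30 756 -33.6 38.1 25.8
-26 451 -32.7 41.1 25.7
-22 512 -39.8 41.6 25.7
-18 466 -39.7 41.7 25.8
-14 436 -39.9 41.5 25.7
-10 392 -39.6 41.5 25.7
-6 359 -39.3 41.9 25.8
-2 325 -38.6 40.9 25.8
2 214 -35.8 39.7 25.8
6 82 -31.3 28.3 25.8
```

Call:
send_rows([
  {"translation": [0.05, -0.6, 2], "delta_rot": [0.002, -0.003, -0.008], "jaw": 5.4},
  {"translation": [0.05, -0.6, 4], "delta_rot": [0.002, -0.003, -0.008], "jaw": 5.4},
  {"translation": [0.05, -0.6, 5.3], "delta_rot": [0.002, -0.003, -0.008], "jaw": 5.4},
  {"translation": [0.05, -0.6, 6.0], "delta_rot": [0.002, -0.003, -0.008], "jaw": 5.4},
  {"translation": [0.05, -0.6, 6.0], "delta_rot": [0.002, -0.003, -0.008], "jaw": 5.4},
  {"translation": [0.05, -0.6, 6.0], "delta_rot": [0.002, -0.003, -0.008], "jaw": 5.4},
  {"translation": [0.05, -0.6, 6.0], "delta_rot": [0.002, -0.003, -0.008], "jaw": 5.4},
  {"translation": [0.05, -0.6, 6.0], "delta_rot": [0.002, -0.003, -0.008], "jaw": 5.4},
])

```text
time: 2.65
tool_pos: [0.4705, -0.2902, 0.0141]
tool_rot: [-0.001, 0.996, -0.091, -0.001]
contact_force: [0.5, 0.7, -0.0]
gripper_width: 0.635
grasp_force: 0.0
```

Run:
```python
from h import *
plan(470.7,-290.7,12,79.5);print(state()["contact_force"])
```

```text
cur [ 470.5 -290.2   14.1] -100.5 -> trans [0.03 0.05 0.21] rot [-0.001  0.002  0.   ]
[ 0.47081467  0.74766809 -0.01260191]
```

Call:
send_rows([
  {"translation": [0, 0, 0.2], "delta_rot": [0, 0, 0], "jaw": 5.4},
  {"translation": [0, 0, 0.2], "delta_rot": [0, 0, 0], "jaw": 3.5},
  {"translation": [0, 0, 0.2], "delta_rot": [0, 0, 0], "jaw": 3.5},
  {"translation": [0, 0, 0.2], "delta_rot": [0, 0, 0], "jaw": 3.5},
  {"translation": [0, 0, 0.2], "delta_rot": [0, 0, 0], "jaw": 3.5},
  {"translation": [0, 0, 0.2], "delta_rot": [0, 0, 0], "jaw": 3.5},
  {"translation": [0, 0, -3], "delta_rot": [0, 0, 0], "jaw": 3.5},
  {"translation": [0, 0, -8], "delta_rot": [0, 0, 0], "jaw": 3.5},
])

```text
time: 3.45
tool_pos: [0.4672, -0.2875, 0.0895]
tool_rot: [-0.004, 0.996, -0.092, -0.005]
contact_force: [0.6, 0.2, -1.3]
gripper_width: 0.494
grasp_force: 61.4
```

Run:
```python
from h import *
print(state()["contact_force"])
plan(649.5,219.5,100,84.2)
```

```text
[ 0.64996824  0.20522987 -1.32447034]
cur [ 467.2 -287.5   89.5] -100.5 -> trans [  8.67 -53.18  -0.79] rot [-0.007  0.011 -0.082]
```

Call:
send_rows([
  {"translation": [0.8, -4.8, -1.5], "delta_rot": [0, 0, -0.01], "jaw": 3.5},
  {"translation": [1.5, -9.5, -1.5], "delta_rot": [0, 0, -0.02], "jaw": 3.5},
  {"translation": [2.3, -14, -1.5], "delta_rot": [0, 0, -0.03], "jaw": 3.5},
  {"translation": [3, -18.5, -1.5], "delta_rot": [0, 0, -0.04], "jaw": 3.5},
  {"translation": [3.8, -23, -1.5], "delta_rot": [0, 0, -0.05], "jaw": 3.5},
  {"translation": [4.5, -27.5, -1.5], "delta_rot": [0, 0, -0.06], "jaw": 3.5},
  {"translation": [5.3, -32, -1.5], "delta_rot": [0, 0, -0.07], "jaw": 3.5},
  {"translation": [6, -36.5, -1.5], "delta_rot": [0, 0, -0.082], "jaw": 3.5},
])

```text
time: 4.25
tool_pos: [0.5956, 0.06, 0.1081]
tool_rot: [-0.001, 0.999, -0.05, -0.002]
contact_force: [1.1, -0.7, -1.1]
gripper_width: 0.494
grasp_force: 61.5
```

Run:
```python
from h import *
plan(649.5,219.5,100,84.2)
```

```text
cur [595.6  60.  108.1] -95.8 -> trans [  3.76 -16.41   0.84] rot [-0.002  0.003  0.001]
```

Call:
send_rows([
  {"translation": [1, -4, 0.5], "delta_rot": [0, 0, 0], "jaw": 3.5},
  {"translation": [2, -8, 0.5], "delta_rot": [0, 0, 0], "jaw": 3.5},
  {"translation": [3, -12, 0.8], "delta_rot": [0, 0, 0], "jaw": 3.5},
  {"translation": [3.5, -15, 0.8], "delta_rot": [0, 0, 0], "jaw": 3.5},
  {"translation": [3.5, -15, 0.8], "delta_rot": [0, 0, 0], "jaw": 3.5},
  {"translation": [3.5, -15, 0.8], "delta_rot": [0, 0, 0], "jaw": 3.5},
  {"translation": [3.5, -15, 0.8], "delta_rot": [0, 0, 0], "jaw": 3.5},
  {"translation": [3.5, -15, 0.8], "delta_rot": [0, 0, 0], "jaw": 3.5},
])

```text
time: 5.05
tool_pos: [0.6453, 0.2025, 0.1007]
tool_rot: [-0.001, 0.999, -0.051, -0.002]
contact_force: [0.0, -0.3, -1.6]
gripper_width: 0.492
grasp_force: 61.5
```

Run:
```python
from h import *
plan(649.5,219.5,50,84.2)
f=grab_frame("wrist");w=cloud(f)*1000;cv2.imwrite("pics/w2.png",f["pixels"])
p=f["pixels"];b,g,r=[p[...,i].astype(int) for i in range(3)]
m=(g>r+15)&(g>b+5)&(abs(w[...,2]-17)<4)
P=w[m];rr=cv2.minAreaRect(P[:,:2].astype(np.float32));print(m.sum(),rr,P[:,2].mean())
```

```text
cur [645.3 202.5 100.7] -95.9 -> trans [ 0.26 -1.73  5.07] rot [-0.002  0.003 -0.001]
10494 ((652.9900512695312, 218.95431518554688), (100.28630828857422, 97.8677978515625), 83.7410659790039) 16.94919456243705
```

View pics/w2.png

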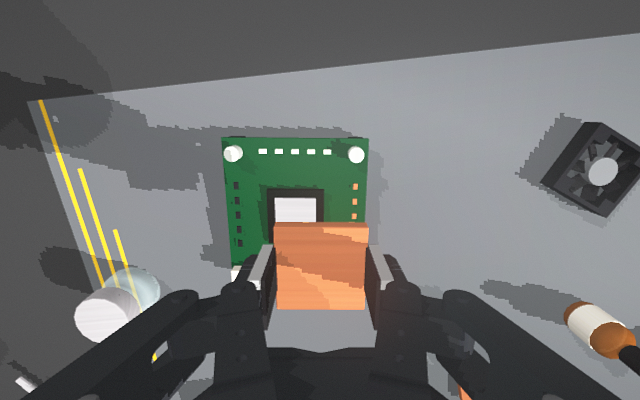

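Call:
send_rows([
  {"translation": [0.15, -1.7, 0.5], "delta_rot": [0, 0.002, 0], "jaw": 3.5},
  {"translation": [0.15, -1.7, 2], "delta_rot": [0, 0.002, 0], "jaw": 3.5},
  {"translation": [0.15, -1.7, 4], "delta_rot": [0, 0.002, 0], "jaw": 3.5},
  {"translation": [0.15, -1.7, 5.5], "delta_rot": [0, 0.002, 0], "jaw": 3.5},
  {"translation": [0.15, -1.7, 5.5], "delta_rot": [0, 0.002, 0], "jaw": 3.5},
  {"translation": [0.15, -1.7, 5.5], "delta_rot": [0, 0.002, 0], "jaw": 3.5},
  {"translation": [0.15, -1.7, 5.5], "delta_rot": [0, 0.002, 0], "jaw": 3.5},
  {"translation": [0.15, -1.7, 5.5], "delta_rot": [0, 0.002, 0], "jaw": 3.5},
])

```text
time: 5.9
tool_pos: [0.6497, 0.2208, 0.0474]
tool_rot: [-0.001, 0.999, -0.051, 0.001]
contact_force: [-0.2, -0.1, -1.2]
gripper_width: 0.494
grasp_force: 61.5
```

Run:
```python
from h import *
plan(648.3,219.3,33,84.2)
```

```text
cur [649.7 220.8  47.4] -95.8 -> trans [-0.12  0.17  1.44] rot [-0.003 -0.001 -0.   ]
```

Call:
send_rows([
  {"translation": [-0.1, 0.15, 0.7], "delta_rot": [-0.002, 0, 0], "jaw": 3.5},
  {"translation": [-0.1, 0.15, 1.3], "delta_rot": [-0.002, 0, 0], "jaw": 3.5},
  {"translation": [-0.1, 0.15, 1.4], "delta_rot": [-0.002, 0, 0], "jaw": 3.5},
  {"translation": [-0.1, 0.15, 1.4], "delta_rot": [-0.002, 0, 0], "jaw": 3.5},
  {"translation": [-0.1, 0.15, 1.4], "delta_rot": [-0.002, 0, 0], "jaw": 3.5},
  {"translation": [-0.1, 0.15, 1.4], "delta_rot": [-0.002, 0, 0], "jaw": 3.5},
  {"translation": [-0.1, 0.15, 1.4], "delta_rot": [-0.002, 0, 0], "jaw": 3.5},
  {"translation": [-0.1, 0.15, 1.4], "delta_rot": [-0.002, 0, 0], "jaw": 3.5},
])

```text
time: 6.7
tool_pos: [0.6479, 0.2192, 0.0334]
tool_rot: [-0.0, 0.999, -0.051, -0.0]
contact_force: [-4.2, -1.0, 6.6]
gripper_width: 0.493
grasp_force: 62.3
```

Run:
```python
from h import *
plan(648.3,219.3,33,84.2);print(state()["contact_force"])
```

```text
cur [647.9 219.2  33.4] -95.8 -> trans [ 0.04 -0.01  0.04] rot [-0.  0.  0.]
[-4.19487924 -0.98443189  6.5882738 ]
```

Call:
send_rows([
  {"translation": [0, 0, 0], "delta_rot": [0, 0, 0], "jaw": 5.6},
  {"translation": [0, 0, 0], "delta_rot": [0, 0, 0], "jaw": 5.6},
  {"translation": [0, 0, 0], "delta_rot": [0, 0, 0], "jaw": 5.6},
  {"translation": [0, 0, -0.5], "delta_rot": [0, 0, 0], "jaw": 5.6},
  {"translation": [0, 0, -3], "delta_rot": [0, 0, 0], "jaw": 6.5},
  {"translation": [0, 0, -7], "delta_rot": [0, 0, 0], "jaw": 6.5},
  {"translation": [-1, 0, -10], "delta_rot": [0, 0, 0], "jaw": 6.5},
  {"translation": [-3, 0, -10], "delta_rot": [0, 0, 0], "jaw": 6.5},
])

```text
time: 7.5
tool_pos: [0.6221, 0.223, 0.1394]
tool_rot: [-0.002, 0.999, -0.051, 0.005]
contact_force: [0.5, 1.1, -0.5]
gripper_width: 0.76
grasp_force: 0.0
```

Run:
```python
from h import *
rects("wrist",25,36,(600,700,170,270),"pics/w3.png")
f,w=rects("top",26,36,(600,700,180,260))
plan(456,293,120,95.5)
```

```text
wrist [268. 116.] 142 ctr [695.6 255.3] size [ 8.6 10.2] ang 2.4 z [25.6 26.8 28. ] mean [695.7 255.3]
wrist [375. 117.] 128 ctr [687.  174.5] size [9.8 8.3] ang 7.8 z [25.9 27.  27.9] mean [687.1 174.3]
wrist [322. 174.] 3115 ctr [647.  218.5] size [44.  43.9] ang 83.9 z [28.8 29.9 31. ] mean [647.7 218.5]
cur [617.2 222.9 133.8] -95.7 -> trans [-16.74  -5.36   1.37] rot [-0.001 -0.001 -0.196]
```

View pics/w3.png

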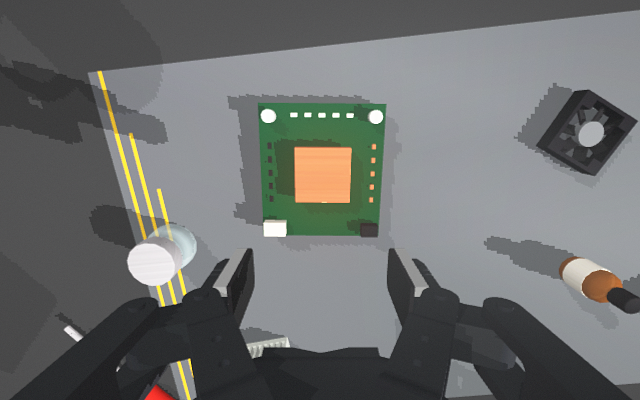

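Wrist view: the plate (323,175) sits centred and square on the board (corners (262,103)–(385,236)). Next, the large sink.

Call:
send_rows([
  {"translation": [-4, -1.3, 0], "delta_rot": [0, 0, -0.05], "jaw": 6.5},
  {"translation": [-8, -2.6, 0], "delta_rot": [0, 0, -0.1], "jaw": 6.5},
  {"translation": [-12, -3.9, 0], "delta_rot": [0, 0, -0.15], "jaw": 6.5},
  {"translation": [-15.5, -5, 0.6], "delta_rot": [0, 0, -0.2], "jaw": 6.5},
  {"translation": [-16, -5.2, 0.6], "delta_rot": [0, 0, -0.2], "jaw": 6.5},
  {"translation": [-16, -5.2, 0.6], "delta_rot": [0, 0, -0.2], "jaw": 6.5},
  {"translation": [-16, -5.2, 0.6], "delta_rot": [0, 0, -0.2], "jaw": 6.5},
  {"translation": [-16, -5.2, 0.6], "delta_rot": [0, 0, -0.2], "jaw": 6.5},
])

```text
time: 8.4
tool_pos: [0.4653, 0.2897, 0.1264]
tool_rot: [-0.0, 0.999, 0.049, -0.0]
contact_force: [0.2, -0.1, -0.0]
gripper_width: 0.758
grasp_force: 0.0
```

Run:
```python
from h import *
rects("wrist",15,36,(400,520,230,350))
rects("top",26,36,(400,520,230,350))
plan(455.5,293,50,95.5)
```

```text
wrist [283. 221.] 307 ctr [449.9 317.7] size [50.4  2.4] ang 5.9 z [16.7 28.3 29.8] mean [451.6 317.5]
wrist [343. 220.] 258 ctr [454.9 270.3] size [50.   2.3] ang 5.9 z [17.5 28.7 29.9] mean [457.  270.8]
wrist [290. 222.] 290 ctr [450.4 311.8] size [50.5  2.4] ang 5.9 z [16.5 28.5 29.8] mean [451.4 311.5]
wrist [298. 221.] 262 ctr [451.  305.9] size [50.5  2.4] ang 5.8 z [16.6 28.5 29.8] mean [452.8 305.7]
wrist [305. 223.] 237 ctr [451.5 299.9] size [50.2  2.3] ang 5.8 z [17.5 28.7 29.9] mean [452.4 299.8]
wrist [313. 221.] 217 ctr [452. 294.] size [50.4  2.2] ang 5.8 z [18.3 28.7 30. ] mean [454.6 294.1]
wrist [320. 222.] 195 ctr [452.7 288.1] size [50.6  1.6] ang 5.6 z [26.2 29.  30. ] mean [454.6 288.3]
wrist [328. 222.] 193 ctr [453.3 281.9] size [50.3  1.8] ang 5.8 z [27.2 29.  30. ] mean [455.  282.1]
wrist [335. 220.] 214 ctr [454.2 276.2] size [50.   2.3] ang 5.8 z [23.5 28.9 30.1] mean [457.1 276.7]
cur [465.  289.8 126.3] -84.4 -> trans [-0.91 -0.41  7.64] rot [-0.     0.     0.001]
```

Call:
send_rows([
  {"translation": [-1.1, -0.45, 2], "delta_rot": [0, 0, -0.005], "jaw": 6.5},
  {"translation": [-1.1, -0.45, 5], "delta_rot": [0, 0, -0.005], "jaw": 6.5},
  {"translation": [-1.1, -0.45, 8], "delta_rot": [0, 0, -0.005], "jaw": 6.5},
  {"translation": [-1.1, -0.45, 10], "delta_rot": [0, 0, -0.005], "jaw": 6.5},
  {"translation": [-1.1, -0.45, 11], "delta_rot": [0, 0, -0.005], "jaw": 6.5},
  {"translation": [-1.1, -0.45, 11], "delta_rot": [0, 0, -0.005], "jaw": 6.5},
  {"translation": [-1.1, -0.45, 11], "delta_rot": [0, 0, -0.005], "jaw": 6.5},
  {"translation": [-1.1, -0.45, 11], "delta_rot": [0, 0, -0.005], "jaw": 6.5},
])

```text
time: 9.3
tool_pos: [0.4538, 0.2941, 0.0178]
tool_rot: [-0.001, 0.999, 0.052, 0.001]
contact_force: [-0.1, 0.4, 1.1]
gripper_width: 0.763
grasp_force: 0.0
```

Run:
```python
from h import *
plan(453.4,293.7,14,95.8);print(state()["contact_force"])
```

```text
cur [453.8 294.1  17.8] -84.1 -> trans [-0.04  0.04  0.38] rot [-0.001 -0.002  0.002]
[-0.0858104   0.3705342   1.05989429]
```

Call:
send_rows([
  {"translation": [0, 0, 0.35], "delta_rot": [0, 0, 0], "jaw": 5.6},
  {"translation": [0, 0, 0.35], "delta_rot": [0, 0, 0], "jaw": 4.2},
  {"translation": [0, 0, 0.35], "delta_rot": [0, 0, 0], "jaw": 4.2},
  {"translation": [0, 0, 0.35], "delta_rot": [0, 0, 0], "jaw": 4.2},
  {"translation": [0, 0, 0.35], "delta_rot": [0, 0, 0], "jaw": 4.2},
  {"translation": [0, 0, 0.35], "delta_rot": [0, 0, 0], "jaw": 4.2},
  {"translation": [0, 0, -3], "delta_rot": [0, 0, 0], "jaw": 4.2},
  {"translation": [0, 0, -7], "delta_rot": [0, 0, 0], "jaw": 4.2},
])

```text
time: 10.1
tool_pos: [0.4497, 0.2923, 0.0836]
tool_rot: [0.001, 0.999, 0.052, -0.004]
contact_force: [-0.1, 0.3, -1.5]
gripper_width: 0.576
grasp_force: 62.9
```

Run:
```python
from h import *
print(state()["contact_force"])
plan(648.3,219.3,110,84)
```

```text
[-0.06660285  0.34794852 -1.51291966]
cur [449.7 292.3  83.6] -84.1 -> trans [18.98  9.32 -2.78] rot [0.003 0.008 0.209]
```

Call:
send_rows([
  {"translation": [4, 2, -2.5], "delta_rot": [0, 0, 0.05], "jaw": 4.2},
  {"translation": [8, 4, -2.5], "delta_rot": [0, 0, 0.1], "jaw": 4.2},
  {"translation": [12, 6, -2.5], "delta_rot": [0, 0, 0.15], "jaw": 4.2},
  {"translation": [16, 8, -2.5], "delta_rot": [0, 0, 0.209], "jaw": 4.2},
  {"translation": [18.6, 9.2, -2.5], "delta_rot": [0, 0, 0.209], "jaw": 4.2},
  {"translation": [18.6, 9.2, -2.5], "delta_rot": [0, 0, 0.209], "jaw": 4.2},
  {"translation": [18.6, 9.2, -2.5], "delta_rot": [0, 0, 0.209], "jaw": 4.2},
  {"translation": [18.6, 9.2, -2.5], "delta_rot": [0, 0, 0.209], "jaw": 4.2},
])

```text
time: 10.9
tool_pos: [0.6454, 0.2217, 0.1098]
tool_rot: [0.0, 0.999, -0.052, -0.002]
contact_force: [0.8, 0.3, -0.5]
gripper_width: 0.572
grasp_force: 63.0
```

Run:
```python
from h import *
plan(648.3,219.3,55,84)
```

```text
cur [645.4 221.7 109.8] -96.0 -> trans [0.33 0.2  5.48] rot [0.    0.003 0.   ]
```

Call:
send_rows([
  {"translation": [0.3, 0.2, 1.5], "delta_rot": [0, 0.003, 0], "jaw": 4.2},
  {"translation": [0.3, 0.2, 3.5], "delta_rot": [0, 0.003, 0], "jaw": 4.2},
  {"translation": [0.3, 0.2, 5], "delta_rot": [0, 0.003, 0], "jaw": 4.2},
  {"translation": [0.3, 0.2, 5.4], "delta_rot": [0, 0.003, 0], "jaw": 4.2},
  {"translation": [0.3, 0.2, 5.4], "delta_rot": [0, 0.003, 0], "jaw": 4.2},
  {"translation": [0.3, 0.2, 5.4], "delta_rot": [0, 0.003, 0], "jaw": 4.2},
  {"translation": [0.3, 0.2, 5.4], "delta_rot": [0, 0.003, 0], "jaw": 4.2},
  {"translation": [0.3, 0.2, 5.4], "delta_rot": [0, 0.003, 0], "jaw": 4.2},
])

```text
time: 11.7
tool_pos: [0.6505, 0.2192, 0.0582]
tool_rot: [-0.0, 0.999, -0.053, 0.002]
contact_force: [-0.4, 0.0, -1.8]
gripper_width: 0.573
grasp_force: 63.0
```

Run:
```python
from h import *
plan(648.3,219.3,43.5,84)
```

```text
cur [650.5 219.2  58.2] -96.0 -> trans [-0.22  0.01  1.47] rot [-0.001 -0.004 -0.001]
```

Call:
send_rows([
  {"translation": [-0.15, 0, 0.7], "delta_rot": [0, -0.003, 0], "jaw": 4.2},
  {"translation": [-0.15, 0, 1.2], "delta_rot": [0, -0.003, 0], "jaw": 4.2},
  {"translation": [-0.15, 0, 1.45], "delta_rot": [0, -0.003, 0], "jaw": 4.2},
  {"translation": [-0.15, 0, 1.45], "delta_rot": [0, -0.003, 0], "jaw": 4.2},
  {"translation": [-0.15, 0, 1.45], "delta_rot": [0, -0.003, 0], "jaw": 4.2},
  {"translation": [-0.15, 0, 1.45], "delta_rot": [0, -0.003, 0], "jaw": 4.2},
  {"translation": [-0.15, 0, 1.45], "delta_rot": [0, -0.003, 0], "jaw": 4.2},
  {"translation": [-0.15, 0, 1.45], "delta_rot": [0, -0.003, 0], "jaw": 4.2},
])

```text
time: 12.5
tool_pos: [0.6481, 0.2192, 0.0427]
tool_rot: [-0.0, 0.999, -0.053, -0.001]
contact_force: [-3.2, -0.9, 4.5]
gripper_width: 0.576
grasp_force: 63.4
```

Run:
```python
from h import *
plan(648.3,219.3,43.5,84);print(state()["contact_force"])
```

```text
cur [648.1 219.2  42.7] -96.0 -> trans [ 0.02 -0.01 -0.08] rot [-0.     0.001 -0.   ]
[-3.18144086 -0.85609612  4.48898399]
```

Call:
send_rows([
  {"translation": [0, 0, 0], "delta_rot": [0, 0, 0], "jaw": 6.2},
  {"translation": [0, 0, 0], "delta_rot": [0, 0, 0], "jaw": 6.2},
  {"translation": [0, 0, 0], "delta_rot": [0, 0, 0], "jaw": 6.2},
  {"translation": [0, 0, -0.5], "delta_rot": [0, 0, 0], "jaw": 6.5},
  {"translation": [0, 0, -3], "delta_rot": [0, 0, 0], "jaw": 6.5},
  {"translation": [0, 0, -7], "delta_rot": [0, 0, 0], "jaw": 6.5},
  {"translation": [-1, 0, -10], "delta_rot": [0, 0, 0], "jaw": 6.5},
  {"translation": [-3, 0, -10], "delta_rot": [0, 0, 0], "jaw": 6.5},
])

```text
time: 13.3
tool_pos: [0.6228, 0.223, 0.1501]
tool_rot: [-0.002, 0.999, -0.053, 0.006]
contact_force: [-0.4, -1.2, 1.2]
gripper_width: 0.762
grasp_force: 0.0
```

Run:
```python
from h import *
f,w=rects("wrist",53,66,(600,700,170,270),"pics/w4.png")
m=(w[...,2]>50)&(w[...,2]<66)&(abs(w[...,0]-648)<45)&(abs(w[...,1]-219)<45)
print(cv2.minAreaRect(w[m][:,:2].astype(np.float32)),np.percentile(w[m][:,2],[5,50,95]))
plan(655,0,130,55.8)
```

```text
wrist [290. 178.] 248 ctr [649.6 242.2] size [ 2.4 50.1] ang 84.0 z [55.1 57.8 59.1] mean [651.1 241.9]
wrist [298. 179.] 238 ctr [649.2 236.2] size [ 2.3 49.9] ang 84.1 z [55.2 57.9 59.1] mean [649.9 236. ]
wrist [306. 180.] 225 ctr [648.4 230.3] size [ 2.3 50.1] ang 84.2 z [55.5 57.9 59. ] mean [648.4 230.2]
wrist [314. 180.] 220 ctr [647.7 224.4] size [ 2.2 50.3] ang 83.9 z [55.8 58.  59. ] mean [648.  224.4]
wrist [323. 180.] 203 ctr [647.1 218.2] size [ 1.5 50. ] ang 84.1 z [56.9 58.  59.2] mean [647.6 218.1]
wrist [331. 181.] 215 ctr [646.7 212.5] size [ 2.2 49.9] ang 84.1 z [55.  57.8 58.9] mean [646.  212.5]
wrist [339. 181.] 224 ctr [646.  206.6] size [ 2.3 50. ] ang 84.0 z [55.4 57.9 59. ] mean [645.2 206.8]
wrist [347. 179.] 244 ctr [645.3 200.7] size [ 2.4 49.9] ang 84.0 z [55.4 57.7 59. ] mean [646.2 200.7]
wrist [355. 179.] 249 ctr [644.7 194.8] size [ 2.3 50. ] ang 84.0 z [54.5 57.9 59. ] mean [645.7 194.8]
((647.140625, 218.48776245117188), (50.03974914550781, 50.370792388916016), 84.1525650024414) [52.04043127 57.79664375 59.01522293]
cur [618.2 223.4 146.7] -96.0 -> trans [ 5.99 21.84  1.63] rot [-0.003 -0.003  0.492]
```

View pics/w4.png

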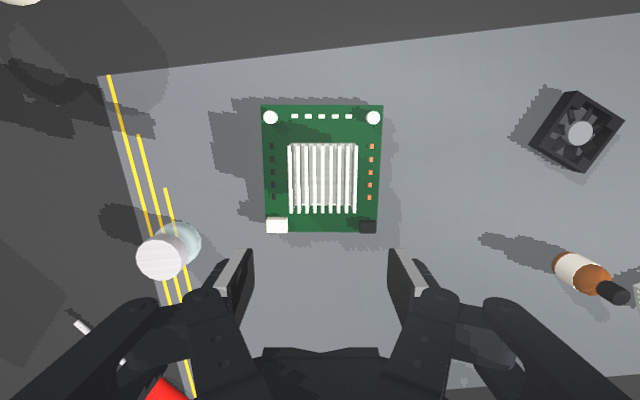

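The sink sits flat and square at (323,180), directly over the plate. Next, the fan.

Call:
send_rows([
  {"translation": [1.2, 4.4, 0], "delta_rot": [0, 0, 0.1], "jaw": 6.5},
  {"translation": [2.4, 8.8, 0], "delta_rot": [0, 0, 0.2], "jaw": 6.5},
  {"translation": [3.6, 13.2, 0], "delta_rot": [0, 0, 0.3], "jaw": 6.5},
  {"translation": [4.8, 17.6, 0.5], "delta_rot": [0, 0, 0.4], "jaw": 6.5},
  {"translation": [5.7, 21.6, 1], "delta_rot": [0, 0, 0.49], "jaw": 6.5},
  {"translation": [5.7, 21.6, 1], "delta_rot": [0, 0, 0.49], "jaw": 6.5},
  {"translation": [5.7, 21.6, 1], "delta_rot": [0, 0, 0.49], "jaw": 6.5},
  {"translation": [5.7, 21.6, 1], "delta_rot": [0, 0, 0.49], "jaw": 6.5},
])

```text
time: 14.15
tool_pos: [0.6524, 0.0023, 0.1322]
tool_rot: [-0.0, 0.956, -0.293, -0.001]
contact_force: [-0.7, 0.6, -0.8]
gripper_width: 0.762
grasp_force: 0.0
```

Run:
```python
from h import *
rects("wrist",13,25,(600,720,-60,60))
plan(658,1,50,55.8)
```

```text
wrist [318. 198.] 1295 ctr [655.8   1.6] size [50.  50.7] ang 56.3 z [14.4 16.  17. ] mean [656.3   1.1]
wrist [318. 198.] 451 ctr [656.    1.2] size [19.8 19.4] ang 30.9 z [13.8 15.  16. ] mean [656.2   1.2]
cur [652.4   2.7 132.4] -124.0 -> trans [ 0.57 -0.17  8.23] rot [-0.     0.001  0.003]
```

Call:
send_rows([
  {"translation": [0.45, -0.2, 2], "delta_rot": [0, 0, 0.008], "jaw": 6.5},
  {"translation": [0.45, -0.2, 5], "delta_rot": [0, 0, 0.008], "jaw": 6.5},
  {"translation": [0.45, -0.2, 8], "delta_rot": [0, 0, 0.008], "jaw": 6.5},
  {"translation": [0.45, -0.2, 10.5], "delta_rot": [0, 0, 0.008], "jaw": 6.5},
  {"translation": [0.45, -0.2, 11.7], "delta_rot": [0, 0, 0.008], "jaw": 6.5},
  {"translation": [0.45, -0.2, 11.7], "delta_rot": [0, 0, 0.008], "jaw": 6.5},
  {"translation": [0.45, -0.2, 11.7], "delta_rot": [0, 0, 0.008], "jaw": 6.5},
  {"translation": [0.45, -0.2, 11.7], "delta_rot": [0, 0, 0.008], "jaw": 6.5},
])

```text
time: 15.0
tool_pos: [0.6588, 0.0008, 0.0176]
tool_rot: [-0.0, 0.955, -0.297, 0.001]
contact_force: [0.4, 0.1, 0.8]
gripper_width: 0.76
grasp_force: 0.0
```

Run:
```python
from h import *
plan(657,1.8,12,56.2);print(state()["contact_force"])
```

```text
cur [658.8   0.8  17.6] -124.5 -> trans [-0.21  0.03  0.56] rot [-0.002 -0.002 -0.013]
[0.39761426 0.14709381 0.75512445]
```

Call:
send_rows([
  {"translation": [-0.15, 0, 0.5], "delta_rot": [0, 0, -0.012], "jaw": 6},
  {"translation": [-0.15, 0, 0.5], "delta_rot": [0, 0, -0.012], "jaw": 4.2},
  {"translation": [-0.15, 0, 0.5], "delta_rot": [0, 0, -0.012], "jaw": 4.2},
  {"translation": [-0.15, 0, 0.5], "delta_rot": [0, 0, -0.012], "jaw": 4.2},
  {"translation": [-0.15, 0, 0.5], "delta_rot": [0, 0, -0.012], "jaw": 4.2},
  {"translation": [-0.15, 0, 0.5], "delta_rot": [0, 0, -0.012], "jaw": 4.2},
  {"translation": [-0.15, 0, -4], "delta_rot": [0, 0, -0.012], "jaw": 4.2},
  {"translation": [-0.15, 0, -9], "delta_rot": [0, 0, -0.012], "jaw": 4.2},
])

```text
time: 15.8
tool_pos: [0.6532, 0.0018, 0.1023]
tool_rot: [0.001, 0.957, -0.291, -0.004]
contact_force: [0.7, 0.3, -0.1]
gripper_width: 0.568
grasp_force: 62.4
```

Run:
```python
from h import *
print(state()["contact_force"])
plan(648.3,219.3,125,84)
```

```text
[ 0.65021682  0.30437492 -0.10377365]
cur [653.2   1.8 102.3] -123.9 -> trans [-12.55 -17.77  -2.24] rot [ 0.002  0.009 -0.487]
```

Call:
send_rows([
  {"translation": [-2, -3, -2], "delta_rot": [0, 0, -0.1], "jaw": 4.2},
  {"translation": [-4.5, -6.5, -2], "delta_rot": [0, 0, -0.2], "jaw": 4.2},
  {"translation": [-7, -10, -2], "delta_rot": [0, 0, -0.3], "jaw": 4.2},
  {"translation": [-9.5, -13.5, -2], "delta_rot": [0, 0, -0.4], "jaw": 4.2},
  {"translation": [-12, -17, -2], "delta_rot": [0, 0, -0.487], "jaw": 4.2},
  {"translation": [-12.3, -17.6, -2], "delta_rot": [0, 0, -0.487], "jaw": 4.2},
  {"translation": [-12.3, -17.6, -2], "delta_rot": [0, 0, -0.487], "jaw": 4.2},
  {"translation": [-12.3, -17.6, -2], "delta_rot": [0, 0, -0.487], "jaw": 4.2},
])

```text
time: 16.6
tool_pos: [0.6518, 0.2152, 0.1248]
tool_rot: [0.0, 0.999, -0.053, -0.001]
contact_force: [-0.5, -0.5, -0.7]
gripper_width: 0.57
grasp_force: 62.5
```

Run:
```python
from h import *
plan(648.3,219.3,85,84)
```

```text
cur [651.8 215.2 124.8] -96.0 -> trans [-0.39 -0.37  3.98] rot [ 0.001  0.002 -0.001]
```

Call:
send_rows([
  {"translation": [-0.35, -0.35, 1], "delta_rot": [0, 0.002, 0], "jaw": 4.2},
  {"translation": [-0.35, -0.35, 2.5], "delta_rot": [0, 0.002, 0], "jaw": 4.2},
  {"translation": [-0.35, -0.35, 4], "delta_rot": [0, 0.002, 0], "jaw": 4.2},
  {"translation": [-0.35, -0.35, 4.2], "delta_rot": [0, 0.002, 0], "jaw": 4.2},
  {"translation": [-0.35, -0.35, 4.2], "delta_rot": [0, 0.002, 0], "jaw": 4.2},
  {"translation": [-0.35, -0.35, 4.2], "delta_rot": [0, 0.002, 0], "jaw": 4.2},
  {"translation": [-0.35, -0.35, 4.2], "delta_rot": [0, 0.002, 0], "jaw": 4.2},
  {"translation": [-0.35, -0.35, 4.2], "delta_rot": [0, 0.002, 0], "jaw": 4.2},
])

```text
time: 17.4
tool_pos: [0.6495, 0.2202, 0.0844]
tool_rot: [-0.0, 0.999, -0.052, 0.001]
contact_force: [0.2, -0.6, -0.7]
gripper_width: 0.569
grasp_force: 62.5
```

Run:
```python
from h import *
plan(648.3,219.3,69.5,84)
```

```text
cur [649.5 220.2  84.4] -96.0 -> trans [-0.11  0.11  1.49] rot [-0.001 -0.003  0.001]
```

Call:
send_rows([
  {"translation": [-0.1, 0.1, 0.8], "delta_rot": [0, -0.003, 0], "jaw": 4.2},
  {"translation": [-0.1, 0.1, 1.3], "delta_rot": [0, -0.003, 0], "jaw": 4.2},
  {"translation": [-0.1, 0.1, 1.45], "delta_rot": [0, -0.003, 0], "jaw": 4.2},
  {"translation": [-0.1, 0.1, 1.45], "delta_rot": [0, -0.003, 0], "jaw": 4.2},
  {"translation": [-0.1, 0.1, 1.45], "delta_rot": [0, -0.003, 0], "jaw": 4.2},
  {"translation": [-0.1, 0.1, 1.45], "delta_rot": [0, -0.003, 0], "jaw": 4.2},
  {"translation": [-0.1, 0.1, 1.45], "delta_rot": [0, -0.003, 0], "jaw": 4.2},
  {"translation": [-0.1, 0.1, 1.45], "delta_rot": [0, -0.003, 0], "jaw": 4.2},
])

```text
time: 18.2
tool_pos: [0.6479, 0.2192, 0.069]
tool_rot: [-0.0, 0.999, -0.052, -0.001]
contact_force: [-0.0, 0.1, 0.2]
gripper_width: 0.567
grasp_force: 62.6
```

Run:
```python
from h import *
plan(648.3,219.3,69,84);print(state()["contact_force"])
```

```text
cur [647.9 219.2  69. ] -96.0 -> trans [ 0.04 -0.02 -0.  ] rot [-0.     0.002  0.   ]
[-0.04360742  0.06126369  0.24600779]
```

Near contact (weight gone). Lowering 1 mm more, then releasing.

Call:
send_rows([
  {"translation": [0, 0, 0.1], "delta_rot": [0, 0, 0], "jaw": 4.2},
  {"translation": [0, 0, 0.1], "delta_rot": [0, 0, 0], "jaw": 6.2},
  {"translation": [0, 0, 0.1], "delta_rot": [0, 0, 0], "jaw": 6.2},
  {"translation": [0, 0, 0.1], "delta_rot": [0, 0, 0], "jaw": 6.2},
  {"translation": [0, 0, -0.3], "delta_rot": [0, 0, 0], "jaw": 6.5},
  {"translation": [0, 0, -3], "delta_rot": [0, 0, 0], "jaw": 6.5},
  {"translation": [0, 0, -7], "delta_rot": [0, 0, 0], "jaw": 6.5},
  {"translation": [-2, 0, -10], "delta_rot": [0, 0, 0], "jaw": 6.5},
])

```text
time: 19.0
tool_pos: [0.6299, 0.2209, 0.1718]
tool_rot: [-0.001, 0.999, -0.053, 0.001]
contact_force: [0.1, 0.3, 0.8]
gripper_width: 0.762
grasp_force: 0.0
```

Run:
```python
from h import *
rects("wrist",65,80,(600,700,170,270),"pics/w5.png")
plan(461.5,80.3,140,92)
```

```text
wrist [320. 185.] 3142 ctr [647.7 218.4] size [50.1 49.9] ang 84.1 z [65.7 72.  73.8] mean [648.1 218.6]
cur [629.4 222.6 178. ] -95.9 -> trans [-15.25  15.9    3.64] rot [-0.003 -0.007 -0.139]
```

View pics/w5.png

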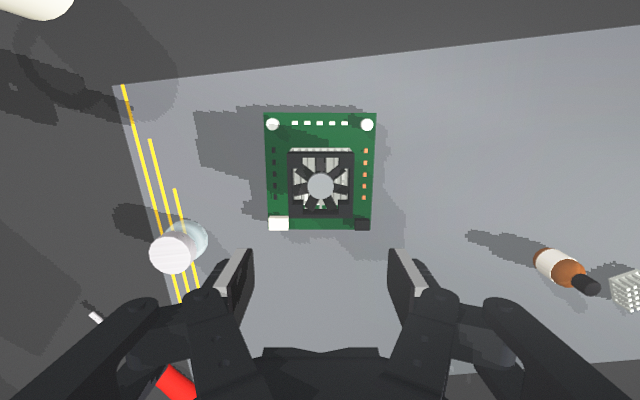

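The fan is seated flat at (320,185), top at 72 mm. Next, the small plate.

Call:
send_rows([
  {"translation": [-3, 3.2, 0.5], "delta_rot": [0, 0, -0.03], "jaw": 4.2},
  {"translation": [-6, 6.4, 1], "delta_rot": [0, 0, -0.06], "jaw": 4.2},
  {"translation": [-9, 9.6, 2], "delta_rot": [0, 0, -0.1], "jaw": 4.2},
  {"translation": [-12, 12.6, 3], "delta_rot": [0, 0, -0.14], "jaw": 4.2},
  {"translation": [-15, 15.7, 4.5], "delta_rot": [0, 0, -0.145], "jaw": 4.2},
  {"translation": [-15, 15.7, 6], "delta_rot": [0, 0, -0.145], "jaw": 4.2},
  {"translation": [-15, 15.7, 6], "delta_rot": [0, 0, -0.145], "jaw": 4.2},
  {"translation": [-15, 15.7, 6], "delta_rot": [0, 0, -0.145], "jaw": 4.2},
])

```text
time: 19.85
tool_pos: [0.4631, 0.0808, 0.11]
tool_rot: [-0.0, 1.0, 0.02, -0.0]
contact_force: [0.2, 0.2, 0.8]
gripper_width: 0.492
grasp_force: 0.0
```

Run:
```python
from h import *
f,w=rects("wrist",5,14,(430,500,50,110))
f,w=rects("top",5,14,(430,500,50,110))
plan(462,80,50,92)
```

```text
wrist [319. 210.] 919 ctr [460.3  80.9] size [24.  24.1] ang 6.9 z [ 7.7  8.9 10. ] mean [460.9  80.9]
cur [464.1  81.  110.8] -87.6 -> trans [-0.21  0.1   6.08] rot [-0.    -0.001  0.006]
```

Call:
send_rows([
  {"translation": [-0.25, 0, 2], "delta_rot": [0, 0, -0.08], "jaw": 4.2},
  {"translation": [-0.25, 0, 4.5], "delta_rot": [0, 0, -0.08], "jaw": 4.2},
  {"translation": [-0.25, 0, 7], "delta_rot": [0, 0, -0.08], "jaw": 4.2},
  {"translation": [-0.25, 0, 8.8], "delta_rot": [0, 0, -0.08], "jaw": 4.2},
  {"translation": [-0.25, 0, 9.3], "delta_rot": [0, 0, -0.08], "jaw": 4.2},
  {"translation": [-0.25, 0, 9.3], "delta_rot": [0, 0, -0.08], "jaw": 4.2},
  {"translation": [-0.25, 0, 9.3], "delta_rot": [0, 0, -0.08], "jaw": 4.2},
  {"translation": [-0.25, 0, 9.3], "delta_rot": [0, 0, -0.08], "jaw": 4.2},
])

```text
time: 20.75
tool_pos: [0.4613, 0.0808, 0.0178]
tool_rot: [-0.0, 0.998, 0.06, 0.001]
contact_force: [0.0, -0.4, 0.5]
gripper_width: 0.487
grasp_force: 0.0
```

Run:
```python
from h import *
plan(461.3,81.2,14,96.9);print(state()["contact_force"])
```

```text
cur [461.3  80.8  17.8] -83.1 -> trans [ 0.01 -0.04  0.38] rot [-0.    -0.001  0.001]
[ 0.02190728 -0.39517771  0.54872344]
```

Call:
send_rows([
  {"translation": [0, 0, 0.38], "delta_rot": [0, 0, 0], "jaw": 3},
  {"translation": [0, 0, 0.38], "delta_rot": [0, 0, 0], "jaw": 1.6},
  {"translation": [0, 0, 0.38], "delta_rot": [0, 0, 0], "jaw": 1.6},
  {"translation": [0, 0, 0.38], "delta_rot": [0, 0, 0], "jaw": 1.6},
  {"translation": [0, 0, 0.38], "delta_rot": [0, 0, 0], "jaw": 1.6},
  {"translation": [0, 0, 0.38], "delta_rot": [0, 0, 0], "jaw": 1.6},
  {"translation": [0, 0, 0.38], "delta_rot": [0, 0, 0], "jaw": 1.6},
  {"translation": [0, 0, -4], "delta_rot": [0, 0, 0], "jaw": 1.6},
])

```text
time: 21.55
tool_pos: [0.4552, 0.0804, 0.0515]
tool_rot: [-0.001, 0.998, 0.06, -0.007]
contact_force: [0.7, 0.1, -0.5]
gripper_width: 0.259
grasp_force: 59.1
```

Run:
```python
from h import *
print(state()["contact_force"])
plan(636,-173.5,125,91.7)
```

```text
[ 0.72001158  0.05965553 -0.53100513]
cur [455.2  80.4  51.5] -83.1 -> trans [14.79 27.37 -7.61] rot [-0.001  0.014  0.091]
```

Call:
send_rows([
  {"translation": [1, 0, -4], "delta_rot": [0, 0, 0], "jaw": 1.6},
  {"translation": [4, 1, -7.5], "delta_rot": [0, 0, 0.02], "jaw": 1.6},
  {"translation": [7, 5, -7.5], "delta_rot": [0, 0, 0.04], "jaw": 1.6},
  {"translation": [9.5, 9, -7.5], "delta_rot": [0, 0, 0.06], "jaw": 1.6},
  {"translation": [11.5, 13.5, -7.5], "delta_rot": [0, 0, 0.08], "jaw": 1.6},
  {"translation": [13, 18, -7.5], "delta_rot": [0, 0, 0.09], "jaw": 1.6},
  {"translation": [14, 22.5, -7.5], "delta_rot": [0, 0, 0.09], "jaw": 1.6},
  {"translation": [14.3, 26.5, -7.5], "delta_rot": [0, 0, 0.09], "jaw": 1.6},
])

```text
time: 22.35
tool_pos: [0.6348, -0.1675, 0.1308]
tool_rot: [-0.0, 1.0, 0.015, -0.001]
contact_force: [0.6, 0.6, -0.6]
gripper_width: 0.258
grasp_force: 59.1
```

Run:
```python
from h import *
plan(636,-173.5,100,91.7)
```

```text
cur [ 634.8 -167.5  130.8] -88.3 -> trans [0.1  0.6  3.08] rot [-0.     0.001  0.001]
```

Call:
send_rows([
  {"translation": [-2, 0.3, 1], "delta_rot": [0, 0, 0], "jaw": 1.6},
  {"translation": [-4, 0.3, 1], "delta_rot": [0, 0, 0], "jaw": 1.6},
  {"translation": [-5, 0.3, 1], "delta_rot": [0, 0, 0], "jaw": 1.6},
  {"translation": [-5, 0.3, 1], "delta_rot": [0, 0, 0], "jaw": 1.6},
  {"translation": [-5, 0.3, 1], "delta_rot": [0, 0, 0], "jaw": 1.6},
  {"translation": [-5, 0.3, 1], "delta_rot": [0, 0, 0], "jaw": 1.6},
  {"translation": [-5, 0.3, 1], "delta_rot": [0, 0, 0], "jaw": 1.6},
  {"translation": [-5, 0.3, 1], "delta_rot": [0, 0, 0], "jaw": 1.6},
])

```text
time: 23.15
tool_pos: [0.5845, -0.1696, 0.1211]
tool_rot: [-0.0, 1.0, 0.016, -0.001]
contact_force: [0.6, -1.5, -0.5]
gripper_width: 0.254
grasp_force: 59.2
```

Run:
```python
from h import *
f=grab_frame("wrist");w=cloud(f)*1000;cv2.imwrite("pics/w6.png",f["pixels"])
p=f["pixels"];b,g,r=[p[...,i].astype(int) for i in range(3)]
m=(g>r+15)&(g>b+5)&(abs(w[...,2]-17)<4)
P=w[m];print(m.sum(),cv2.minAreaRect(P[:,:2].astype(np.float32)))
m=(w[...,2]>20.5)&(w[...,2]<24)&(abs(w[...,0]-636)<18)&(abs(w[...,1]+174)<18)
P=w[m];print("chip",m.sum(),cv2.minAreaRect(P[:,:2].astype(np.float32)),P.mean(0))
plan(636,-173.5,70,91.7)
```

```text
17939 ((632.8560180664062, -173.73297119140625), (110.46087646484375, 100.38465118408203), 1.2381197214126587)
chip 620 ((633.0135498046875, -173.61605834960938), (17.539804458618164, 17.674396514892578), 1.9722169637680054) [ 633.12149869 -173.58670491   22.03482556]
cur [ 584.4 -169.6  121. ] -88.2 -> trans [5.15 0.55 5.09] rot [-0.     0.002  0.002]
```

View pics/w6.png

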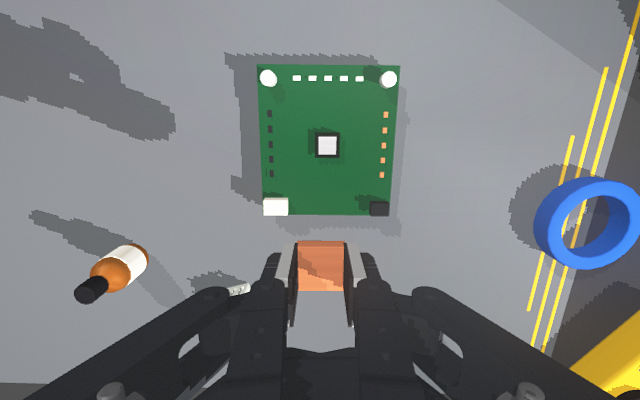

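Chip at (327,146), board square; small plate held level at (320,265).

Call:
send_rows([
  {"translation": [3, 0.5, 1], "delta_rot": [0, 0, 0.007], "jaw": 1.6},
  {"translation": [4.95, 0.5, 3], "delta_rot": [0, 0, 0.007], "jaw": 1.6},
  {"translation": [4.95, 0.5, 5.5], "delta_rot": [0, 0, 0.007], "jaw": 1.6},
  {"translation": [4.95, 0.5, 7], "delta_rot": [0, 0, 0.007], "jaw": 1.6},
  {"translation": [4.95, 0.5, 7], "delta_rot": [0, 0, 0.007], "jaw": 1.6},
  {"translation": [4.95, 0.5, 7], "delta_rot": [0, 0, 0.007], "jaw": 1.6},
  {"translation": [4.95, 0.5, 7], "delta_rot": [0, 0, 0.007], "jaw": 1.6},
  {"translation": [4.95, 0.5, 7], "delta_rot": [0, 0, 0.007], "jaw": 1.6},
])

```text
time: 24.0
tool_pos: [0.6344, -0.1736, 0.0526]
tool_rot: [0.0, 1.0, 0.012, 0.0]
contact_force: [1.5, -0.4, -0.9]
gripper_width: 0.258
grasp_force: 59.2
```

Run:
```python
from h import *
plan(634.1,-173.3,35,91.3)
```

```text
cur [ 634.4 -173.6   52.6] -88.6 -> trans [-0.03 -0.04  1.76] rot [ 0.001 -0.001  0.001]
```

Call:
send_rows([
  {"translation": [-0.03, -0.03, 0.8], "delta_rot": [0, 0, 0], "jaw": 1.6},
  {"translation": [-0.03, -0.03, 1.4], "delta_rot": [0, 0, 0], "jaw": 1.6},
  {"translation": [-0.03, -0.03, 1.75], "delta_rot": [0, 0, 0], "jaw": 1.6},
  {"translation": [-0.03, -0.03, 1.75], "delta_rot": [0, 0, 0], "jaw": 1.6},
  {"translation": [-0.03, -0.03, 1.75], "delta_rot": [0, 0, 0], "jaw": 1.6},
  {"translation": [-0.03, -0.03, 1.75], "delta_rot": [0, 0, 0], "jaw": 1.6},
  {"translation": [-0.03, -0.03, 1.75], "delta_rot": [0, 0, 0], "jaw": 1.6},
  {"translation": [-0.03, -0.03, 1.75], "delta_rot": [0, 0, 0], "jaw": 1.6},
])

```text
time: 24.8
tool_pos: [0.6331, -0.1729, 0.0353]
tool_rot: [-0.0, 1.0, 0.012, -0.002]
contact_force: [-6.1, 1.6, 11.8]
gripper_width: 0.259
grasp_force: 60.5
```

Run:
```python
from h import *
plan(634.1,-173.3,35,91.3);print(state()["contact_force"])
```

```text
cur [ 633.1 -172.9   35.3] -88.6 -> trans [0.1  0.04 0.03] rot [-0.001  0.003  0.001]
[-6.09141682  1.57076493 11.83304587]
```

Contact. Release slowly and lift.

Call:
send_rows([
  {"translation": [0, 0, -0.05], "delta_rot": [0, 0, 0], "jaw": 1.6},
  {"translation": [0, 0, -0.05], "delta_rot": [0, 0, 0], "jaw": 3.6},
  {"translation": [0, 0, -0.05], "delta_rot": [0, 0, 0], "jaw": 3.6},
  {"translation": [0, 0, -0.05], "delta_rot": [0, 0, 0], "jaw": 3.6},
  {"translation": [0, 0, -0.5], "delta_rot": [0, 0, 0], "jaw": 3.6},
  {"translation": [0, 0, -3], "delta_rot": [0, 0, 0], "jaw": 4.5},
  {"translation": [-1, 0, -7], "delta_rot": [0, 0, 0], "jaw": 4.5},
  {"translation": [-4, 0, -10], "delta_rot": [0, 0, 0], "jaw": 4.5},
])

```text
time: 25.6
tool_pos: [0.595, -0.1743, 0.136]
tool_rot: [0.0, 1.0, 0.012, 0.001]
contact_force: [0.2, -0.6, 1.7]
gripper_width: 0.529
grasp_force: 0.0
```

Run:
```python
from h import *
rects("wrist",25,36,(610,660,-200,-150))
plan(490.5,-98,150,109)
plan(490.5,-98,150,19)
```

```text
wrist [320. 160.] 985 ctr [ 631.9 -173.9] size [23.7 23.3] ang 1.3 z [28.7 29.9 31.1] mean [ 632.1 -173.9]
cur [ 593.3 -175.2  141.3] -88.6 -> trans [-10.09  -7.96  -0.94] rot [ 0.004 -0.004 -0.308]
cur [ 593.3 -175.2  141.3] -88.6 -> trans [-10.09  -7.96  -0.94] rot [ 0.    -0.006  1.263]
```

Call:
send_rows([
  {"translation": [-2.5, -2, 0], "delta_rot": [0, 0, -0.08], "jaw": 4.7},
  {"translation": [-5, -4, 0], "delta_rot": [0, 0, -0.16], "jaw": 4.7},
  {"translation": [-7.5, -6, 0], "delta_rot": [0, 0, -0.24], "jaw": 4.7},
  {"translation": [-9.3, -7.6, 0], "delta_rot": [0, 0, -0.308], "jaw": 4.7},
  {"translation": [-9.3, -7.6, 0], "delta_rot": [0, 0, -0.308], "jaw": 4.7},
  {"translation": [-9.3, -7.6, 0], "delta_rot": [0, 0, -0.308], "jaw": 4.7},
  {"translation": [-9.3, -7.6, 0], "delta_rot": [0, 0, -0.308], "jaw": 4.7},
  {"translation": [-9.3, -7.6, 0], "delta_rot": [0, 0, -0.308], "jaw": 4.7},
])

```text
time: 26.45
tool_pos: [0.4993, -0.1008, 0.1339]
tool_rot: [-0.0, 0.986, 0.165, -0.001]
contact_force: [0.3, -0.7, -0.3]
gripper_width: 0.551
grasp_force: 0.0
```

Run:
```python
from h import *
f,w=rects("wrist",3,6,(460,520,-130,-65),"pics/w7.png")
m=(w[...,2]>5)&(w[...,2]<28)&(abs(w[...,0]-490)<30)&(abs(w[...,1]+98)<30)
P=w[m];print(cv2.minAreaRect(P[:,:2].astype(np.float32)))
P=w[m&(w[...,2]>20)];print(cv2.minAreaRect(P[:,:2].astype(np.float32)),len(P))
plan(490.5,-98,50,109)
```

```text
((487.6711730957031, -97.46708679199219), (30.555299758911133, 30.032106399536133), 16.803884506225586)
((487.6387939453125, -97.44451904296875), (30.592769622802734, 29.90557098388672), 17.12120819091797) 418
cur [ 499.2 -100.7  133.8] -71.0 -> trans [-0.73 -0.53  8.38] rot [-0.001  0.001 -0.001]
```

View pics/w7.png

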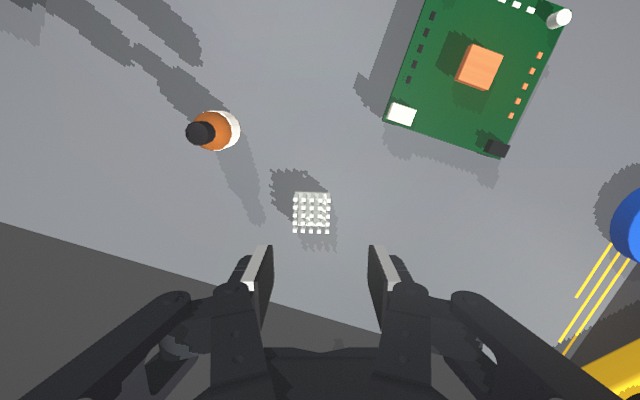

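Small sink at (312,213), clear of the bottle (210,132); the small plate sits square on the driver board (480,67).

Call:
send_rows([
  {"translation": [-0.9, -0.67, 1.5], "delta_rot": [0, 0, 0.035], "jaw": 4.7},
  {"translation": [-0.9, -0.67, 4.5], "delta_rot": [0, 0, 0.035], "jaw": 4.7},
  {"translation": [-0.9, -0.67, 7.5], "delta_rot": [0, 0, 0.035], "jaw": 4.7},
  {"translation": [-0.9, -0.67, 10], "delta_rot": [0, 0, 0.035], "jaw": 4.7},
  {"translation": [-0.9, -0.67, 11.3], "delta_rot": [0, 0, 0.035], "jaw": 4.7},
  {"translation": [-0.9, -0.67, 11.3], "delta_rot": [0, 0, 0.035], "jaw": 4.7},
  {"translation": [-0.9, -0.67, 11.3], "delta_rot": [0, 0, 0.035], "jaw": 4.7},
  {"translation": [-0.9, -0.67, 11.3], "delta_rot": [0, 0, 0.035], "jaw": 4.7},
])

```text
time: 27.3
tool_pos: [0.4892, -0.0973, 0.0223]
tool_rot: [0.0, 0.989, 0.148, 0.0]
contact_force: [-0.3, 0.3, 0.3]
gripper_width: 0.553
grasp_force: 0.0
```

Run:
```python
from h import *
plan(488.7,-97.2,15.5,107);print(state()["contact_force"])
```

```text
cur [489.2 -97.3  22.3] -73.0 -> trans [-0.05 -0.02  0.68] rot [ 0.001 -0.001  0.   ]
[-0.25888931  0.27325106  0.34326409]
```

Call:
send_rows([
  {"translation": [-0.03, 0, 0.65], "delta_rot": [0, 0, 0], "jaw": 4},
  {"translation": [-0.03, 0, 0.65], "delta_rot": [0, 0, 0], "jaw": 2.2},
  {"translation": [-0.03, 0, 0.65], "delta_rot": [0, 0, 0], "jaw": 2.2},
  {"translation": [-0.03, 0, 0.65], "delta_rot": [0, 0, 0], "jaw": 2.2},
  {"translation": [-0.03, 0, 0.65], "delta_rot": [0, 0, 0], "jaw": 2.2},
  {"translation": [-0.03, 0, 0.65], "delta_rot": [0, 0, 0], "jaw": 2.2},
  {"translation": [-0.03, 0, 0.65], "delta_rot": [0, 0, 0], "jaw": 2.2},
  {"translation": [-0.03, 0, -4], "delta_rot": [0, 0, 0], "jaw": 2.2},
])

```text
time: 28.1
tool_pos: [0.4818, -0.0949, 0.0542]
tool_rot: [-0.004, 0.989, 0.148, -0.008]
contact_force: [0.7, 0.1, -1.2]
gripper_width: 0.335
grasp_force: 59.7
```

Run:
```python
from h import *
plan(633.5,-173.3,115,91.3)
```

```text
cur [481.8 -94.9  54.2] -73.0 -> trans [12.13 11.87 -6.38] rot [-0.008  0.015  0.274]
```

Call:
send_rows([
  {"translation": [0, 0, -4], "delta_rot": [0, 0, 0], "jaw": 2.2},
  {"translation": [2, 2, -6], "delta_rot": [0, 0, 0.05], "jaw": 2.2},
  {"translation": [5, 5, -6], "delta_rot": [0, 0, 0.12], "jaw": 2.2},
  {"translation": [8, 8, -6], "delta_rot": [0, 0, 0.2], "jaw": 2.2},
  {"translation": [11, 11, -6], "delta_rot": [0, 0, 0.274], "jaw": 2.2},
  {"translation": [11.6, 12, -6], "delta_rot": [0, 0, 0.274], "jaw": 2.2},
  {"translation": [11.6, 12, -6], "delta_rot": [0, 0, 0.274], "jaw": 2.2},
  {"translation": [11.6, 12, -6], "delta_rot": [0, 0, 0.274], "jaw": 2.2},
])

```text
time: 28.9
tool_pos: [0.6324, -0.177, 0.1193]
tool_rot: [-0.001, 1.0, 0.012, -0.002]
contact_force: [-0.1, 0.3, -1.6]
gripper_width: 0.339
grasp_force: 59.7
```

Run:
```python
from h import *
plan(633.5,-173.1,60,91.3)
```

```text
cur [ 632.4 -177.   119.3] -88.7 -> trans [ 0.15 -0.38  5.93] rot [-0.002  0.004  0.001]
```

Call:
send_rows([
  {"translation": [0.1, -0.35, 1.5], "delta_rot": [0, 0.003, 0], "jaw": 2.2},
  {"translation": [0.1, -0.35, 4], "delta_rot": [0, 0.003, 0], "jaw": 2.2},
  {"translation": [0.1, -0.35, 5.9], "delta_rot": [0, 0.003, 0], "jaw": 2.2},
  {"translation": [0.1, -0.35, 5.9], "delta_rot": [0, 0.003, 0], "jaw": 2.2},
  {"translation": [0.1, -0.35, 5.9], "delta_rot": [0, 0.003, 0], "jaw": 2.2},
  {"translation": [0.1, -0.35, 5.9], "delta_rot": [0, 0.003, 0], "jaw": 2.2},
  {"translation": [0.1, -0.35, 5.9], "delta_rot": [0, 0.003, 0], "jaw": 2.2},
  {"translation": [0.1, -0.35, 5.9], "delta_rot": [0, 0.003, 0], "jaw": 2.2},
])

```text
time: 29.7
tool_pos: [0.6352, -0.1744, 0.0627]
tool_rot: [0.0, 1.0, 0.011, 0.002]
contact_force: [0.2, 0.5, -0.5]
gripper_width: 0.335
grasp_force: 59.7
```

Run:
```python
from h import *
plan(633.5,-173.1,45,91.3)
```

```text
cur [ 635.2 -174.4   62.7] -88.7 -> trans [-0.17 -0.13  1.77] rot [ 0.    -0.003  0.   ]
```

Call:
send_rows([
  {"translation": [-0.12, -0.1, 0.8], "delta_rot": [0, -0.003, 0], "jaw": 2.2},
  {"translation": [-0.12, -0.1, 1.4], "delta_rot": [0, -0.003, 0], "jaw": 2.2},
  {"translation": [-0.12, -0.1, 1.75], "delta_rot": [0, -0.003, 0], "jaw": 2.2},
  {"translation": [-0.12, -0.1, 1.75], "delta_rot": [0, -0.003, 0], "jaw": 2.2},
  {"translation": [-0.12, -0.1, 1.75], "delta_rot": [0, -0.003, 0], "jaw": 2.2},
  {"translation": [-0.12, -0.1, 1.75], "delta_rot": [0, -0.003, 0], "jaw": 2.2},
  {"translation": [-0.12, -0.1, 1.75], "delta_rot": [0, -0.003, 0], "jaw": 2.2},
  {"translation": [-0.12, -0.1, 1.75], "delta_rot": [0, -0.003, 0], "jaw": 2.2},
])

```text
time: 30.5
tool_pos: [0.6332, -0.1731, 0.0436]
tool_rot: [-0.0, 1.0, 0.011, -0.001]
contact_force: [-0.7, 0.2, 0.1]
gripper_width: 0.335
grasp_force: 59.9
```

Run:
```python
from h import *
plan(633.5,-173.1,44.5,91.3);print(state()["contact_force"])
```

```text
cur [ 633.2 -173.1   43.6] -88.7 -> trans [ 0.03 -0.   -0.09] rot [-0.     0.002  0.   ]
[-0.68384994  0.16894004  0.09926163]
```

Call:
send_rows([
  {"translation": [0, 0, 0.08], "delta_rot": [0, 0, 0], "jaw": 2.2},
  {"translation": [0, 0, 0.08], "delta_rot": [0, 0, 0], "jaw": 4.2},
  {"translation": [0, 0, 0.08], "delta_rot": [0, 0, 0], "jaw": 4.2},
  {"translation": [0, 0, 0.08], "delta_rot": [0, 0, 0], "jaw": 4.2},
  {"translation": [0, 0, -0.4], "delta_rot": [0, 0, 0], "jaw": 4.2},
  {"translation": [0, 0, -3], "delta_rot": [0, 0, 0], "jaw": 4.7},
  {"translation": [0, 0, -7], "delta_rot": [0, 0, 0], "jaw": 4.7},
  {"translation": [-3, 0, -11], "delta_rot": [0, 0, 0], "jaw": 4.7},
])

```text
time: 31.3
tool_pos: [0.6047, -0.1739, 0.1552]
tool_rot: [-0.0, 1.0, 0.012, -0.0]
contact_force: [-0.4, 0.1, 0.6]
gripper_width: 0.553
grasp_force: 0.0
```

Call:
send_rows([
  {"translation": [-3, 0, -2], "delta_rot": [0, 0, 0], "jaw": 4.7},
  {"translation": [-3, 0, -2], "delta_rot": [0, 0, 0], "jaw": 4.7},
  {"translation": [-3, 0, -2], "delta_rot": [0, 0, 0], "jaw": 4.7},
  {"translation": [-3, 0, -2], "delta_rot": [0, 0, 0], "jaw": 4.7},
  {"translation": [-3, 0, -2], "delta_rot": [0, 0, 0], "jaw": 4.7},
  {"translation": [-3, 0, -2], "delta_rot": [0, 0, 0], "jaw": 4.7},
  {"translation": [-3, 0, -2], "delta_rot": [0, 0, 0], "jaw": 4.7},
  {"translation": [-3, 0, -2], "delta_rot": [0, 0, 0], "jaw": 4.7},
])

```text
time: 32.1
tool_pos: [0.5735, -0.1745, 0.1734]
tool_rot: [-0.0, 1.0, 0.011, -0.001]
contact_force: [0.5, -0.1, -0.7]
gripper_width: 0.551
grasp_force: 0.0
```

Run:
```python
from h import *
f=grab_frame("wrist");w=cloud(f)*1000;cv2.imwrite("pics/w8.png",f["pixels"])
m=(w[...,2]>33)&(w[...,2]<60)&(abs(w[...,0]-633)<30)&(abs(w[...,1]+173)<30)
P=w[m];print(cv2.minAreaRect(P[:,:2].astype(np.float32)),np.percentile(P[:,2],[50,95]))
p=f["pixels"];b,g,r=[p[...,i].astype(int) for i in range(3)]
m=(g>r+15)&(g>b+5)&(abs(w[...,2]-17)<4);print(cv2.minAreaRect(w[m][:,:2].astype(np.float32)))
```

```text
((633.3072509765625, -173.96075439453125), (29.93094825744629, 29.795515060424805), 0.9376363158226013) [35.43551625 52.55372255]
((632.9920654296875, -173.59213256835938), (109.20966339111328, 100.42636108398438), 1.280239224433899)
```

View pics/w8.png

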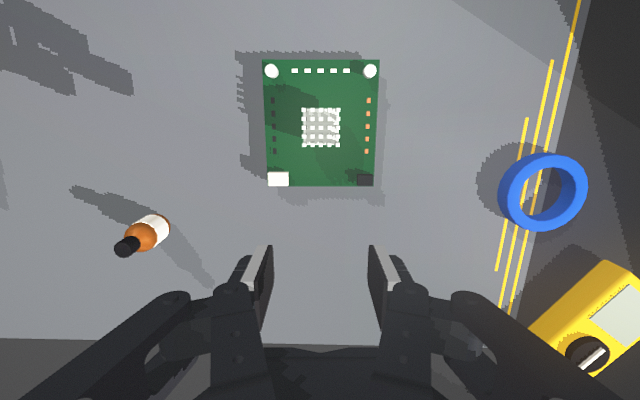

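The small sink is square and centred at (321,127), top at about 51 mm. The bottle is standing and the gripper is clear, so I'm handing in.

```bash
python3 -c "
from plant import *
print(job_done())"
```

```text
the job is handed in; nothing more can be done
None
```

Both coolers are refitted and the job is handed in at about 32 s of the 144 s allowed. The wrist camera showed every part seated flat, square and within about 2 mm of its chip's centre, and the flux bottle and screw jar were never touched. The judge's verdict was not returned.

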